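# Load the round sample carrier and cover it

## Robot

A 7-joint arm with a two-finger parallel gripper is mounted at the origin on the work surface. World frame = base frame: x ahead of the robot, y to its left, z up, the work surface at z = 0. Lengths are in m, angles in rad, forces in N, time in s.
With the tool pointing down it reaches from about 0.35 to 0.9 m from the base axis. Payload 19.9 kg.
Tool frame: the origin (TCP) lies between the finger pads; the fingertips stand 19 mm ahead of it and the grasp point (between the pads) is the TCP; z points along the fingers, y is the line along which they close (so a half turn about z gives the same grasp; the last joint's range is limited). The gripper opens to 94 mm and grips with 3 to 60 N. Pads are 16 mm wide; open, the fingers measure 119 mm over their backs; the gripper's body (75 mm by 177 mm) begins 78 mm behind the grasp point.
Start: joints at [1.121, 0.417, -0.01, 1.614, 0.005, 1.111, -0.053], TCP at [0.248, -0.573, 0.224] pointing down, gripper open.
Joint ranges: [-2.81, 2.81], [-0.39, 2.02], [-1.27, 1.25], [0.06, 2.57], [-1.19, 4.33], [0.19, 2], [-2.82, 2.82]. Speed limits (rad/s): [1.89, 1.89, 2.39, 2.39, 3.01, 3.01, 3.01].

## Interface

Orientations are given as a 3x3 rotation matrix whose columns are the frame's x, y, z axes.
In Python, from rig import robot gives the robot as it stands. Calls block until the motion is done:
- robot.move_ptp(position, orientation): joint-space move of the TCP to a pose.
- robot.move_linear(position, velocity=0.15, frame=None, threshold=None): straight line of the TCP; frame=None keeps the orientation; velocity is the mean speed in m/s. With threshold (N) it stops when the force on the tool has changed by that much, and returns True; else False.
- robot.goto_joints(angles): joint-space move.
- robot.gripper_to(opening): finger opening in m; the grip force is fixed at half the most; returns when the fingers have stopped.
- robot.pause(seconds).
- robot.ik(position, orientation): joint angles nearest the present ones, or None.
- robot.get_state(): the state.
- robot.grab_frame(name): name is "scene" or "top"; returns the picture (384x512x3 uint8, red, green, blue); there is no depth.
- robot.camera_info(name): a dict with "fx", "fy", "cx", "cy" (pixels), "dist" ([k1, k2, p1, p2, k3] as OpenCV has them; the pictures are not rectified), "rvec" (rotation vector, rad) and "tvec" (3), from world to camera coordinates, as OpenCV has them. Camera axes: x right, y down, z forward; pixel columns grow to the right and rows downward; lengths in m; the calibration is good to about 2 mm. A picture is of the moment at which its call begins. camera_info takes no time and is no camera call.
A pose or a line that the arm cannot do raises robot.PlanningError and nothing moves.
- robot.sign_off(): hands the job in; it is judged then, once.
The state is a dict: "time": time; "qpos": joint angles; "joint_vel": joint speeds; "effort": joint torques, N m; "ee_pos": TCP position; "tool_rot": TCP orientation; "force": force on the tool from outside, world axes, zero at the start; "moment": the same for the moment, N m; "opening": finger opening in m; "grasp_force": force on a finger pad.
Only numpy, scipy, OpenCV 4.12 (cv2) and the standard library are available. Lean on these libraries where they do the work, as an engineer would, in place of code of your own. Each camera call takes 0.05 s, during which the arm holds its last target. There are 200 camera calls.

## Task

Stand the three tall loose sample jars in the round carrier, one upright on each of the three black pads between the short jars already clipped in it; then take the round cover plate by its knob and lay it level and centred over the carrier, resting on top of the three tall jars. Set everything down gently without dropping or tipping it, and leave the two loose short jars where they stand.

Things in the scene. Friction and masses are not known exactly. Their poses are not given: they have to be found in the camera images.
- carrier: fixed round steel carrier, 156 mm across, floor 6 mm and rim 20 mm (4 mm thick) above the bench. Origin: centre of its underside. Seven places at 46 mm pitch, hexagonal: the middle and every other outer one hold short jars (36 mm wide, tops 60 mm above the bench) clipped in; the other three (black pads) are empty. A tall jar there has 10 mm to each side; its top is 106 mm above the bench.
- pad1: flat black rubber pad, 32 mm in diameter, that marks one of the three empty places on the carrier's floor. Origin: centre of the pad at floor level (6 mm above the bench), where the middle of a tall jar's underside belongs. Fixed to the carrier.
- pad2: flat black rubber pad, 32 mm in diameter, that marks one of the three empty places on the carrier's floor. Origin: centre of the pad at floor level (6 mm above the bench), where the middle of a tall jar's underside belongs. Fixed to the carrier.
- pad3: flat black rubber pad, 32 mm in diameter, that marks one of the three empty places on the carrier's floor. Origin: centre of the pad at floor level (6 mm above the bench), where the middle of a tall jar's underside belongs. Fixed to the carrier.
- tall1: tall sample jar, white plastic with a wide grey screw cap: body 34 mm in diameter, cap 36 mm in diameter and 26 mm high, 100 mm tall overall, about 0.12 kg. Origin: centre of its underside; z up. Stands loose on the bench among the others; the three tall jars are alike and interchangeable.
- tall2: tall sample jar, white plastic with a wide grey screw cap: body 34 mm in diameter, cap 36 mm in diameter and 26 mm high, 100 mm tall overall, about 0.12 kg. Origin: centre of its underside; z up. Stands loose on the bench among the others; the three tall jars are alike and interchangeable.
- tall3: tall sample jar, white plastic with a wide grey screw cap: body 34 mm in diameter, cap 36 mm in diameter and 26 mm high, 100 mm tall overall, about 0.12 kg. Origin: centre of its underside; z up. Stands loose on the bench among the others; the three tall jars are alike and interchangeable.
- cover: round flat aluminium cover plate, 136 mm in diameter, 5 mm thick, lying loose on the bench, about 0.24 kg. A 12 mm steel stem rises from its centre to a black cylindrical knob, 26 mm in diameter, from 60 to 90 mm above the plate's underside: grip it there from above. Origin: centre of its underside; z up along the stem.
- short1: loose short sample jar, same plastic, cap and diameter as the tall ones (cap 36 mm) but only 54 mm tall. Origin: centre of its underside. Not to be moved.
- short2: loose short sample jar, same plastic, cap and diameter as the tall ones (cap 36 mm) but only 54 mm tall. Origin: centre of its underside. Not to be moved.

How it is judged:
By the outcome, as a careful person would: the job done as asked, in the order asked, and still so for the second after the job is handed in, with the robot touching nothing.
It also fails if it takes over 109 s, if anything falls off the work surface, if the arm or the gripper's body presses on something with over 40 N, if the wrist force passes 120 N, or if a joint passes its speed limit or range.

## Working session

There is one attempt and no reset: what is moved stays moved. The work goes in short steps, each a Python script; the robot and the scene stay as the last script left them, time stands still between calls to the robot, and variables do not carry over. Pictures are saved under pics/ and viewed, at most 14 in all, crops included, and the job is handed in when it is done.

```bash
ls; mkdir -p pics; python3 - <<'E'
from rig import robot
import cv2
for n in("scene","top"):
    cv2.imwrite(f"pics/{n}0.png",robot.grab_frame(n)[:,:,::-1]); print(robot.camera_info(n))
E
```

```text
pics
{'fx': 498.6383284014787, 'fy': 498.6383284014787, 'cx': 260.83609790496405, 'cy': 192.20089110060175, 'dist': array([-0.09046486,  0.        ,  0.        ,  0.        ,  0.        ]), 'rvec': array([ 1.01663431,  2.66084075, -0.74027204]), 'tvec': array([ 0.43289137, -0.28416526,  1.18291915])}
{'fx': 353.6734301595998, 'fy': 353.6734301595998, 'cx': 260.96846778464527, 'cy': 187.26089707343905, 'dist': array([0.00544419, 0.        , 0.        , 0.        , 0.        ]), 'rvec': array([ 2.19630427, -2.14418381,  0.06582737]), 'tvec': array([-0.01813795,  0.53861495,  0.6837387 ])}
```

View pics/scene0.png

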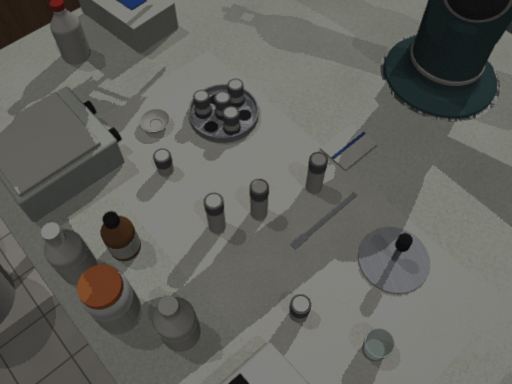

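View pics/top0.png

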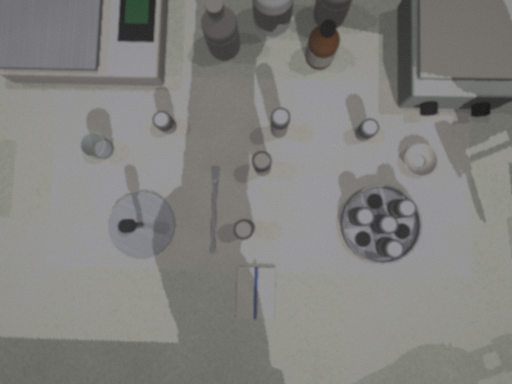

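The scene view has the tall jars at about (214,200), (259,187) and (317,160), the loose shorts at (163,157) and (300,305), the knob at (403,242) and the carrier at (223,112). The top view has the talls at (281,118), (262,161) and (244,229), the knob at (127,226), the plate at (141,224) and the carrier at (380,224). I'll enlarge the parts that matter.

```bash
python3 - <<'E'
import cv2,numpy as np
t=cv2.imread("pics/top0.png");s=cv2.imread("pics/scene0.png")
def c(i,x,y,w,h,k):return cv2.convertScaleAbs(cv2.resize(i[y:y+h,x:x+w],None,fx=k,fy=k,interpolation=cv2.INTER_CUBIC),alpha=1.5)
cv2.imwrite("pics/t1.png",np.hstack([c(t,335,180,90,90,5),np.vstack([c(t,225,100,70,45,5),c(t,225,205,70,45,5)])]))
cv2.imwrite("pics/s1.png",np.hstack([c(s,185,75,80,70,5),c(s,190,140,80,70,5)]))
E
```

```text
(no output)
```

View pics/t1.png

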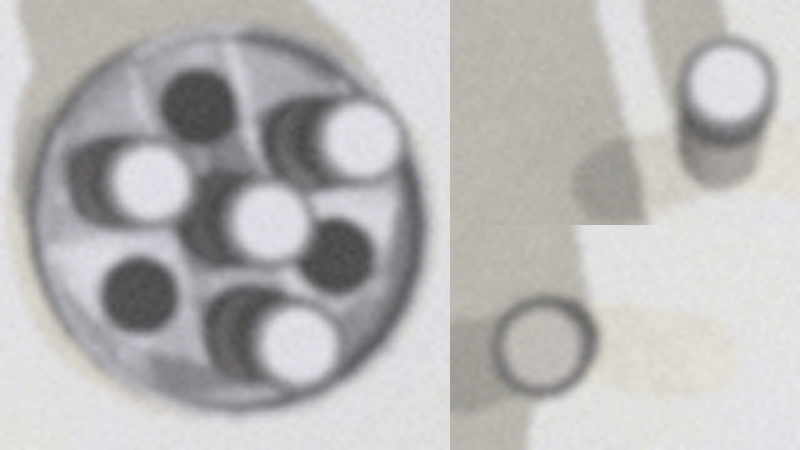

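View pics/s1.png

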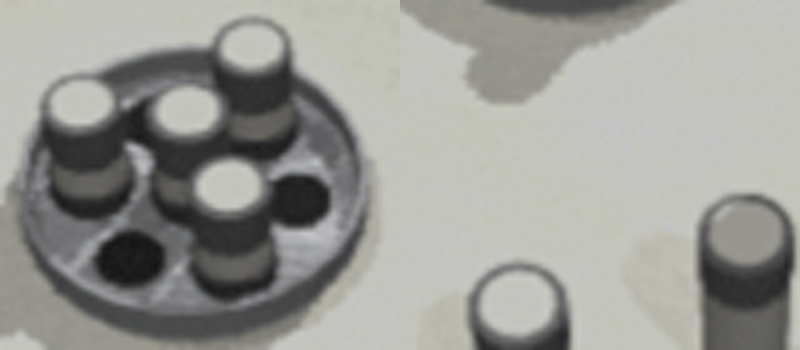

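The crops show the tall caps as light discs inside dark rings, and the pads as clean black discs: three in the top view at about (374,201), (363,239) and (402,231), two in the scene view at about (211,127) and (245,115). I'll segment these and triangulate.

```bash
cat > vis.py <<'E'
import cv2,numpy as np
from rig import robot
def blob(img,seed,tol=14,up=4):
    "flood-fill a disc from a seed on the enlarged grey picture; centroid and area in original pixels"
    g=cv2.GaussianBlur(cv2.resize(cv2.cvtColor(img,cv2.COLOR_RGB2GRAY),None,fx=up,fy=up,interpolation=cv2.INTER_CUBIC),(0,0),3)
    m=np.zeros((g.shape[0]+2,g.shape[1]+2),np.uint8)
    cv2.floodFill(g,m,(int(seed[0]*up),int(seed[1]*up)),0,tol,tol,cv2.FLOODFILL_FIXED_RANGE|cv2.FLOODFILL_MASK_ONLY|(255<<8)|4)
    c=max(cv2.findContours(m[1:-1,1:-1],cv2.RETR_EXTERNAL,cv2.CHAIN_APPROX_NONE)[0],key=cv2.contourArea)
    M=cv2.moments(c);p=np.array([M['m10'],M['m01']])/M['m00']
    return (p+.5)/up-.5, M['m00']/up**2
def cam(n):
    i=robot.camera_info(n);K=np.array([[i['fx'],0,i['cx']],[0,i['fy'],i['cy']],[0,0,1]])
    return K,i['dist'],cv2.Rodrigues(i['rvec'])[0],np.array(i['tvec'])
def ray(n,p):
    K,d,R,t=cam(n);u=cv2.undistortPoints(np.array([[p]],float),K,d)[0,0]
    return -R.T@t, R.T@np.array([u[0],u[1],1])
def tri(pt,ps):
    P=[np.c_[c[2],c[3]] for c in(cam("top"),cam("scene"))]
    u=[cv2.undistortPoints(np.array([[p]],float),*cam(n)[:2])[0,0] for n,p in(("top",pt),("scene",ps))]
    X=cv2.triangulatePoints(P[0],P[1],u[0].reshape(2,1),u[1].reshape(2,1))[:,0];return X[:3]/X[3]
def onz(n,p,z):
    o,d=ray(n,p);return o+d*(z-o[2])/d[2]
E
python3 - <<'E'
from vis import *
np.set_printoptions(precision=4,suppress=True)
T=cv2.imread("pics/top0.png")[:,:,::-1].copy();S=cv2.imread("pics/scene0.png")[:,:,::-1].copy()
for n,a,b,z in [("tallA",(281,117),(214,200),.1),("tallB",(262,160),(259,186),.1),("tallC",(244,229),(317,158),.1),
 ("shortA",(162,119),(300,302),.054),("shortB",(369,127),(163,155),.054),
 ("clipM",(389,224),(222,98),.06),("clip1",(407,208),(235,84),.06),("clip2",(365,216),(201,96),.06),("clip3",(395,248),(231,113),.06),
 ("padL",(363,239),(245,115),.006),("padT",(374,201),(211,127),.006),("padR",(402,231),None,.006),("knob",(126,226),(404,242),.075),("plate",(135,205),(385,265),.005)]:
    pa,A=blob(T,a)
    if b:
        pb,B=blob(S,b);print(n,pa.round(1),A,pb.round(1),B,tri(pa,pb),onz("top",pa,z)[:2],onz("scene",pb,z)[:2])
    else: print(n,pa,A,onz("top",pa,z))
E
```

```text
tallA [280.3 116.2] 133.8125 [213.  200.2] 122.40625 [ 0.661  -0.0385  0.1026] [ 0.6616 -0.0384] [ 0.6604 -0.04  ]
tallB [234.3 212.6] 40451.84375 [218.8 205.9] 79938.03125 [0.5717 0.0005 0.0696] [0.4867 0.0391] [ 0.6601 -0.0243]
tallC [243. 229.] 153.28125 [318.2 158.7] 110.84375 [0.4587 0.0224 0.1027] [0.4582 0.0229] [0.4575 0.0208]
shortA [160.7 118.8] 112.375 [300.5 303.4] 162.875 [0.6643 0.1908 0.0578] [0.6651 0.1923] [0.6634 0.1898]
shortB [369.8 126.6] 114.3125 [161.3 154.6] 88.9375 [ 0.6573 -0.2113  0.0564] [ 0.6577 -0.2117] [ 0.6568 -0.2134]
clipM [388.7 224. ] 128.78125 [222.   96.6] 69.0 [ 0.4732 -0.2444  0.0624] [ 0.4729 -0.2448] [ 0.4722 -0.2466]
clip1 [407.  207.6] 128.6875 [235.   83.7] 65.21875 [ 0.4875 -0.221   0.1477] [ 0.5042 -0.2786] [ 0.4273 -0.2568]
clip2 [364.8 216.1] 127.75 [200.7  95.1] 68.625 [ 0.5111 -0.2088  0.1177] [ 0.4865 -0.2007] [ 0.5036 -0.2804]
clip3 [394.4 248.6] 130.59375 [230.3 111.7] 74.3125 [ 0.4145 -0.3026 -0.0823] [ 0.428  -0.2549] [ 0.4861 -0.2026]
padL [362.6 238.6] 134.03125 [235.1 117.8] 184.84375 [ 0.447  -0.2231 -0.0122] [ 0.4417 -0.211 ] [ 0.4617 -0.2191]
padT [374.3 201.2] 143.1875 [210.7 126.4] 93.875 [ 0.5174 -0.2344  0.0076] [ 0.5172 -0.2344] [ 0.517 -0.236]
padR [402.0683 231.0896] 122.53125 [ 0.4587 -0.2894  0.006 ]
knob [127.5 225.4] 167.21875 [403.3 242.4] 194.96875 [0.4588 0.2363 0.0768] [0.4585 0.2373] [0.4582 0.2359]
plate [263.3 196.8] 53374.65625 [376.5 263.2] 675.75 [ 0.4974  0.1063 -0.0546] [ 0.5208 -0.0101] [0.4897 0.22  ]
```

```bash
cat > act.py <<'E'
from vis import *
C=np.array([.4722,-.2455]);PADS={k:C+.046*np.array([np.cos(np.radians(a)),np.sin(np.radians(a))]) for k,a in(("T",12.8),("L",132.8),("R",252.8))}
JARS={"A":(.661,-.039),"C":(.458,.022)}
G=.090; UP=.225
R=np.array([[1,0,0],[0,-1,0],[0,0,-1.]])
if robot.get_state()["tool_rot"][1,1]>0: R=np.diag([-1,1,-1.])
def st(*k):
    s=robot.get_state();print(*[(q,np.round(s[q],4)) for q in("time","ee_pos","opening","grasp_force","force")+k],flush=True)
def lin(xy,z,v=.25,**k): return robot.move_linear(np.array([*xy,z]),velocity=v,**k)
def pick(xy,z=G,o=.06):
    robot.gripper_to(o); lin(xy,z+.03); lin(xy,z,.12); robot.gripper_to(0); st(); lin(xy,UP,.2)
def place(xy,z,o=.054):
    lin(xy,UP,.25); lin(xy,z+.012,.2); hit=lin(xy,z-.004,.02,threshold=4); print("touch",hit); st()
    robot.gripper_to(o); lin(xy,UP,.25); st()
E
python3 - <<'E'
from act import *
T=cv2.imread("pics/top0.png")[:,:,::-1].copy();S=cv2.imread("pics/scene0.png")[:,:,::-1].copy()
for tol in(6,8,10):
    a,A=blob(T,(262,160),tol);b,B=blob(S,(259,186),tol);print(tol,a,A,b,B,tri(a,b),onz("top",a,.1),onz("scene",b,.1))
st("tool_rot")
robot.move_ptp(np.array([*JARS["A"],UP]),R); st()
pick(JARS["A"]); st()
cv2.imwrite("pics/scene1.png",robot.grab_frame("scene")[:,:,::-1])
E
```

```text
6 [261.64563892 160.10091425] 123.90625 [230.07675229 209.09851775] 52588.09375 [ 0.61000435 -0.02199412  0.02689441] [ 0.58117489 -0.00686649  0.1       ] [ 0.64949792 -0.00610909  0.1       ]
8 [261.63989571 160.09343762] 132.34375 [233.42466184 204.71820925] 57203.28125 [ 0.60563386 -0.02049599  0.04096489] [ 0.58118812 -0.00685592  0.1       ] [ 0.63940898 -0.00894792  0.1       ]
10 [261.665951   160.07839802] 140.09375 [227.43932508 209.25926404] 72027.65625 [ 0.61211668 -0.02359753  0.02644004] [ 0.5812162  -0.00690171  0.1       ] [ 0.65315231 -0.00893267  0.1       ]
('time', np.float64(0.1)) ('ee_pos', array([ 0.2483, -0.5732,  0.2239])) ('opening', np.float64(0.0938)) ('grasp_force', np.float64(0.0)) ('force', array([-0.0522, -0.976 ,  0.2056])) ('tool_rot', array([[ 9.176e-01,  3.976e-01, -5.000e-04],
       [ 3.976e-01, -9.176e-01,  9.000e-04],
       [-1.000e-04, -1.000e-03, -1.000e+00]]))
('time', np.float64(2.5)) ('ee_pos', array([ 0.6609, -0.0402,  0.225 ])) ('opening', np.float64(0.0941)) ('grasp_force', np.float64(0.0)) ('force', array([-0.2901,  0.1714,  0.1142]))
('time', np.float64(4.675)) ('ee_pos', array([ 0.6613, -0.039 ,  0.0904])) ('opening', np.float64(0.0354)) ('grasp_force', np.float64(30.0011)) ('force', array([-1.2812,  0.0108,  5.2741]))
('time', np.float64(5.5)) ('ee_pos', array([ 0.6604, -0.039 ,  0.2235])) ('opening', np.float64(0.0355)) ('grasp_force', np.float64(29.9997)) ('force', array([-0.6629, -0.8912, -1.7888]))
```

View pics/scene1.png

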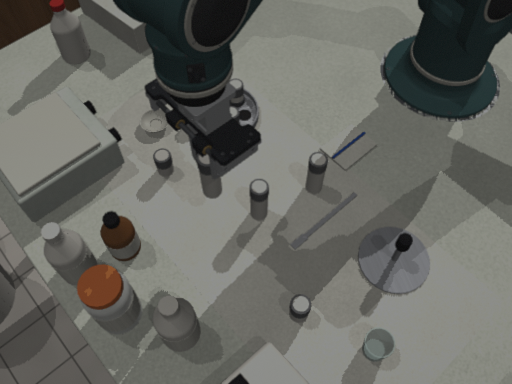

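Jar A is held upright at (210,175). Next I place it on pad R, with a check that contact comes at the right height.

```bash
python3 - <<'E'
s=open('act.py').read()
i=s.index("def place")
s=s[:i]+'''def place(xy,z,o=.054):
    lin(xy,UP,.25); lin(xy,z+.012,.2); robot.pause(.4)
    for _ in range(4):
        hit=lin(xy,z-.004,.02,threshold=3); h=robot.get_state()["ee_pos"][2]-z; print("touch",hit,round(h*1000,2)); st()
        if not hit or abs(h)<.0035: break
    else: raise SystemExit("early contact, still holding")
    robot.gripper_to(o); robot.pause(.2); lin(xy,UP,.25); st()
'''
open('act.py','w').write(s)
E
python3 - <<'E'
from act import *
place(PADS["R"],G+.006)
robot.move_linear(np.array([.6,.0,.26]),velocity=.3)
S=robot.grab_frame("scene");T=robot.grab_frame("top")
cv2.imwrite("pics/s2.png",np.hstack([S[:,100:400],T[:,200:480]])[:,:,::-1]);cv2.imwrite("pics/T2.png",T[:,:,::-1])
E
```

```text
touch True 0.11
('time', np.float64(8.7167)) ('ee_pos', array([ 0.4585, -0.2894,  0.0961])) ('opening', np.float64(0.0354)) ('grasp_force', np.float64(30.0009)) ('force', array([-0.2676, -0.2201,  4.4292]))
('time', np.float64(10.0917)) ('ee_pos', array([ 0.4584, -0.2894,  0.2249])) ('opening', np.float64(0.0539)) ('grasp_force', np.float64(0.0)) ('force', array([ 0.4979,  0.8172, -0.3482]))
```

View pics/s2.png

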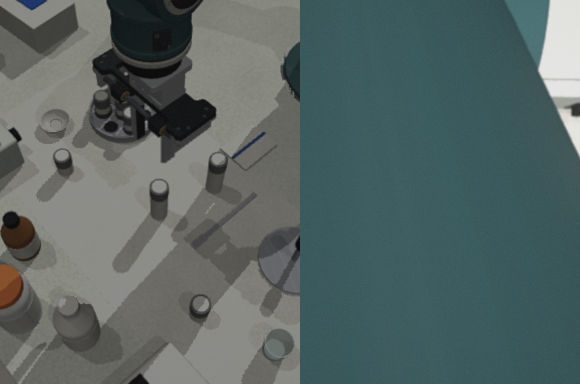

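Contact came 0.1 mm from the expected height, and the jar stands in the carrier at about (235,125) in the scene picture. Jar B gave a clean disc only in the top view, so I apply the same offset between views as for the others. Now B and C.

```bash
python3 - <<'E'
from act import *
S=robot.grab_frame("scene")
for tol in(3,4,5): 
    b,B=blob(S,(259,186),tol)
    if B<300: print(B,onz("scene",b,.1), tri((261.65,160.1),b))
def go(xy,pad):
    pick(xy)
    if robot.get_state()["opening"]<.03: raise SystemExit("missed")
    place(PADS[pad],G+.006)
go((.5806,-.0077),"T"); go(JARS["C"],"L")
lin((.4585,.2365),.25,.3)
S=robot.grab_frame("scene");T=robot.grab_frame("top")
cv2.imwrite("pics/T3.png",T[:,:,::-1]);cv2.imwrite("pics/S3.png",S[:,:,::-1])
k=lambda i,x,y:cv2.resize(i[y:y+100,x:x+100],None,fx=4,fy=4)
cv2.imwrite("pics/c3.png",np.hstack([k(S,175,50),k(T,330,175)])[:,:,::-1])
E
```

```text
90.375 [ 0.58025964 -0.00814222  0.1       ] [ 0.5809822  -0.00706137  0.10200565]
93.6875 [ 0.58027728 -0.00813511  0.1       ] [ 0.58098794 -0.00706309  0.10198153]
96.875 [ 0.58025552 -0.00810967  0.1       ] [ 0.58097688 -0.00705045  0.10198286]
('time', np.float64(13.4417)) ('ee_pos', array([ 0.5809, -0.0077,  0.0904])) ('opening', np.float64(0.0358)) ('grasp_force', np.float64(30.0011)) ('force', array([-0.9333,  0.2656,  5.4582]))
touch True 0.17
('time', np.float64(17.0833)) ('ee_pos', array([ 0.5171, -0.2352,  0.0962])) ('opening', np.float64(0.0354)) ('grasp_force', np.float64(30.001)) ('force', array([-0.9798,  0.4784,  5.6545]))
('time', np.float64(18.4583)) ('ee_pos', array([ 0.5169, -0.2353,  0.225 ])) ('opening', np.float64(0.0536)) ('grasp_force', np.float64(0.0)) ('force', array([ 0.0712, -0.0326, -0.5106]))
('time', np.float64(20.9917)) ('ee_pos', array([0.4583, 0.022 , 0.0903])) ('opening', np.float64(0.0358)) ('grasp_force', np.float64(30.0013)) ('force', array([ 0.0963, -1.3856,  6.4426]))
touch True 0.11
('time', np.float64(24.625)) ('ee_pos', array([ 0.4409, -0.2117,  0.0961])) ('opening', np.float64(0.0351)) ('grasp_force', np.float64(30.0007)) ('force', array([-0.5765, -1.3409,  2.8739]))
('time', np.float64(26.0)) ('ee_pos', array([ 0.4408, -0.2117,  0.2249])) ('opening', np.float64(0.054)) ('grasp_force', np.float64(0.0)) ('force', array([-0.4831, -1.0752, -0.1378]))
```

View pics/c3.png

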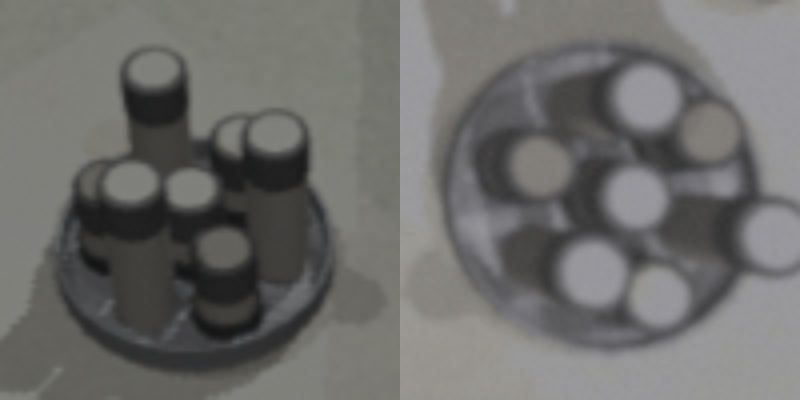

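All three tall jars stand upright on their pads (scene crop at (154,75), (132,185) and (275,135); top crop at (645,97), (590,275) and (770,235)). I measure their tops, check the plate centre against the knob, then pick the cover.

```bash
python3 - <<'E'
from act import *
np.set_printoptions(precision=4,suppress=True)
T=cv2.imread("pics/T3.png")[:,:,::-1].copy();S=cv2.imread("pics/S3.png")[:,:,::-1].copy()
P=[]
for n,a,b in(("T",(391,199),(208,96)),("L",(377.5,243.5),(243.5,83)),("R",(422.5,234),(213.5,67.5))):
    pa,A=blob(T,a);pb,B=blob(S,b);P.append((onz("top",pa,.106)[:2]+onz("scene",pb,.106)[:2])/2);print(n,A,B,tri(pa,pb),P[-1]-PADS[n])
print("mean",np.mean(P,0),"plate",onz("top",(141.5,224),.005))
K=np.array([.4583,.2366])
lin(K,.225,.2); pick(K,.075,.05); st()
T=robot.grab_frame("top");S=robot.grab_frame("scene");cv2.imwrite("pics/c4.png",np.hstack([S,T])[:,:,::-1][::1,::1][:,230:830])
E
```

```text
T 147.90625 78.15625 [ 0.5173 -0.2338  0.1081] [-0.0003  0.0003]
L 155.65625 75.34375 [ 0.441  -0.2106  0.1082] [-0.0007 -0.0001]
R 155.3125 66.3125 [ 0.4586 -0.288   0.1084] [-0.0008 -0.0001]
mean [ 0.4716 -0.2455] plate [0.4595 0.2366 0.005 ]
('time', np.float64(29.875)) ('ee_pos', array([0.4585, 0.2367, 0.0754])) ('opening', np.float64(0.0256)) ('grasp_force', np.float64(30.0014)) ('force', array([-1.0916, -1.4621,  6.3941]))
('time', np.float64(30.775)) ('ee_pos', array([0.4578, 0.2362, 0.2239])) ('opening', np.float64(0.0255)) ('grasp_force', np.float64(29.9995)) ('force', array([-0.897 ,  1.1804, -4.0346]))
```

View pics/c4.png

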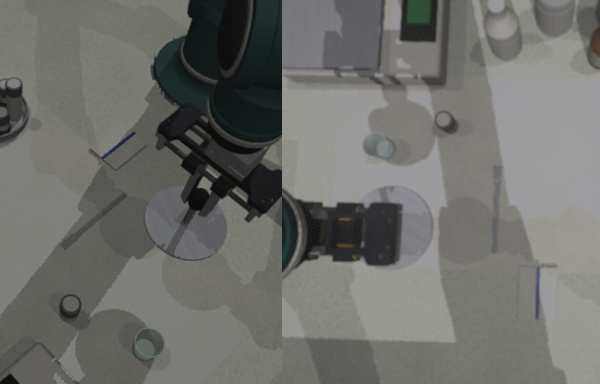

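The plate hangs level from the knob (about (187,222) in the left part). It clears everything, so I carry it over and lower it guarded.

```bash
python3 - <<'E'
import act
from act import *
c=np.array([.4719,-.2455])
lin((.458,.1),UP,.2)
act.UP=.235
place(c,.181,.045)
lin((.47,.1),.30,.25); robot.pause(.5)
T=robot.grab_frame("top");S=robot.grab_frame("scene")
cv2.imwrite("pics/T5.png",T[:,:,::-1]);cv2.imwrite("pics/S5.png",S[:,:,::-1])
cv2.imwrite("pics/c5.png",np.hstack([S[:,120:400],T[:,200:]])[:,:,::-1])
k=lambda i,x,y:cv2.resize(i[y:y+110,x:x+130],None,fx=3,fy=3)
cv2.imwrite("pics/c6.png",np.hstack([k(S,155,30),k(T,330,170)])[:,:,::-1])
E
```

```text
touch True 0.08
('time', np.float64(34.5917)) ('ee_pos', array([ 0.4718, -0.2454,  0.1811])) ('opening', np.float64(0.0255)) ('grasp_force', np.float64(30.0006)) ('force', array([-0.2039, -0.7124,  3.141 ]))
('time', np.float64(35.6833)) ('ee_pos', array([ 0.4723, -0.2457,  0.2359])) ('opening', np.float64(0.0449)) ('grasp_force', np.float64(0.0)) ('force', array([ 0.1762, -0.1778, -0.6374]))
```

View pics/c5.png

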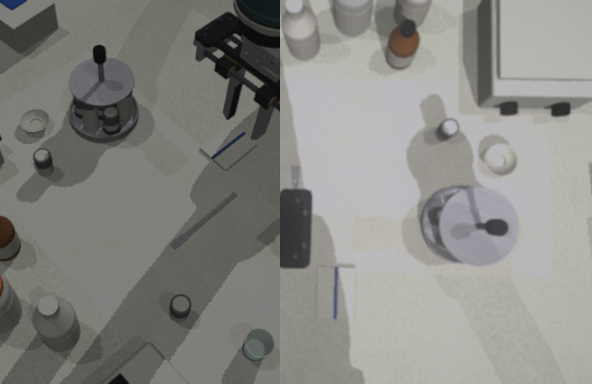

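View pics/c6.png

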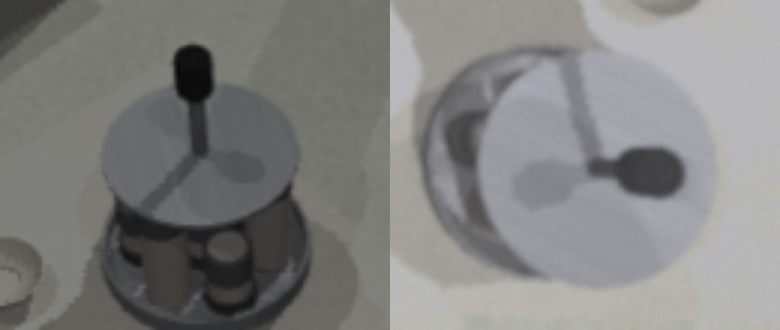

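The cover lies on the three tall jars: plate centre at about (399,226) in the top view, knob at (187,54) in the scene view. One numeric check of centring and tilt, then hand in.

```bash
python3 - <<'E'
from act import *
T=cv2.imread("pics/T5.png")[:,:,::-1].copy();S=cv2.imread("pics/S5.png")[:,:,::-1].copy()
a,A=blob(T,(417,227));b,B=blob(S,(219,55),14)
print("plate",onz("top",(399,225.8),.111),"knob",A,B,tri(a,b),onz("top",a,.181))
for s,u,z0 in(((162,120),(300,302),(.6643,.1908)),((369,127),(163,155),(.6573,-.2113))):
    print("short",tri(blob(T,s)[0],blob(S,u)[0])[:2]-z0)
r=onz("top",(399,225.8),.111)[:2]-[.4722,-.2455]
if np.hypot(*r)<.005: print(robot.sign_off())
st()
E
```

```text
plate [ 0.47100943 -0.24496249  0.111     ] knob 272.5 158.84375 [ 0.47219052 -0.24278012  0.18286556] [ 0.47144559 -0.24262889  0.181     ]
short [-5.79225829e-06  7.23629713e-06]
short [ 0.00091646 -0.0015021 ]
the job is handed in; nothing more can be done
None
the job is handed in; nothing more can be done
```

The job is handed in, at about 37 s of the 109 s allowed: the three tall jars stand upright on their pads, the cover rests on them level and within about 1.5 mm of centre, and the loose short jars were never touched.

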